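# Tighten the filter holder's nut with the click wrench

## Task

Put the ring end of the click wrench fully down over the hexagon nut of the filter holder and tighten the nut clockwise, gently, until the wrench handle breaks over at its hinge; stop there, before the handle folds on against its stop. Then ease off so that the wrench straightens, and let go, leaving it lying on the lid with its ring on the nut. Do not disturb the plaster roll, the vial or the ampoule tray.

Things in the scene. Friction and masses are not known exactly. Their poses are not given: they have to be found in the camera images.
- grip_mid (a point): Click wrench, loose, 256 mm long, lying flat, right way up: steel ring head and black ribbed grip joined by a hinge. This point: centre of the grip (24 mm wide, 22 high, 114 long, flat sides), 11 mm above the wrench's underside, 140 mm from the ring's centre when straight. Frame of the handle: x away from the ring, z up. Weight about 0.26 kg, half of it in the ring head.
- ring_mid (a point): Centre of the wrench's ring, half-way up (10 mm above its underside). Ring 59 mm outside, 20 high, with a hexagon bore right through, 37 mm across flats (1.5 mm clear of the nut each side). Frame of the ring head: x towards the handle and normal to two of the bore's flats, z up. It fits the nut in six directions, 60 degrees apart, with about 0.1 rad of play.
- wrench_handle (a joint): Break-over hinge of the wrench, vertical axis 46 mm from the ring's centre. 0 straight; positive: handle bent clockwise (from above) relative to the ring. A spring holds it straight up to 0.8 N m (8.5 N sideways at the grip's centre); then it gives with hardly more force (0.8 N m/rad) to a hard stop at 0.16 rad. Clearly broken over from 0.04. It springs back when eased off.
- nut_mid (a point): Closing nut, hexagon 34 mm across flats, top bevelled, standing 26 mm up from the lid; a 16 mm stud end rises 8 mm above it. The point: on its vertical axis, 11 mm above the lid. Frame turns with the nut: x normal to a flat, z up. Tightens clockwise from above: turns easily (0.1 N m), then comes up hard after 0.3 to 0.75 rad, an angle that differs each time and cannot be seen.
- nut_flat (a point): Middle of one flat of the nut, 17 mm from the axis along the nut's x; turns with it.
- filter_holder: Filter holder, fixed: square base plate 180 mm, round body, flat round steel lid 160 mm across with its top 62 mm above the worktop. Origin under its centre, on the worktop. The wrench, put on the nut, lies flat on the lid and its grip stands out past the lid's edge.
- plaster_roll: Bystander: roll of plaster, 50 mm across, 25 mm high; origin under its centre.
- vial_a: Bystander: small brown vial standing, 25 mm across, 58 mm high; origin under its centre.
- ampoule_tray: Bystander: flat tray of ampoules, 58 x 118 x 12 mm; origin under its centre.

How it is judged:
By the outcome, as a careful person would: the job done as asked, in the order asked, and still so for the second after the job is handed in, with the robot touching nothing.
It also fails if it takes over 61 s, if anything falls off the work surface, if the arm or the gripper's body presses on something with over 40 N, if the wrist force passes 120 N, or if a joint passes its speed limit or range.

## Robot

A 6-joint arm with a two-finger parallel gripper is mounted at the origin on a cart in front of the work surface, level with it; the furniture and walls round the work are solid. World frame = base frame: x ahead of the robot, y to its left, z up, the work surface at z = 0. Lengths are in m, angles in rad, forces in N, time in s.
With the tool pointing down it reaches from about 0.35 to 0.775 m from the base axis. Payload 5.5 kg.
Tool frame: the origin (TCP) lies midway between the tips of the shut fingers; the grasp point (between the pads) lies env.grasp_offset behind it (env.grasp_offset is the distance from the TCP to the grasp point, in m); z points along the fingers, y is the line along which they close (so a half turn about z gives the same grasp; the last joint's range is limited). The gripper opens to 85 mm and grips with 20 to 120 N. Pads are 22 mm wide; open, the fingers measure 114 mm over their backs; the gripper's body (76 mm by 85 mm) begins 54 mm behind the grasp point. The pads swing forward as they close: fully open they stand 13 mm farther back than shut.
Start: joints at [-1.402, 0.313, 0.046, 1.304, 0, 1.431], TCP at [0.175, -0.548, 0.231] pointing down, gripper open.
Joint ranges: [-2.76, 2.76], [-0.86, 1.69], [-1.03, 1.26], [-2.2, 2.34], [-1.47, 1.5], [-3.14, 3.14]. Speed limits (rad/s): [2.57, 2.57, 3.14, 3.14, 3.14, 3.14].

## Interface

Orientations are given as a unit quaternion [w, x, y, z].
In Python, from workcell import monitor, viewer, order, env gives the robot as it stands.
- The arm moves only by the tool carry_out, never from a script. Its argument "plan" is a list that holds one entry, the list of rows, each a list of 7 numbers: the turn, a rotation vector about the world's x, y, z in rad, then the shift along the world's x, y, z in mm, then the finger opening in mm, from 0 to 85.4. A call has 1 to 20 rows; each row is the pose to reach, as a shift and turn from the pose commanded when the call began; what a row does not reach only later rows make up. A row lasts 1/10 s, in which the tool goes at most 50 mm and 8.59 degrees, less where a joint would pass 70% of its speed; a pose out of reach is approached as far as the arm can. A call with a gripper value outside its range is refused whole. The fingers move at their own pace and stop on an object; "squeeze" is the grip in N (left out, the last holds). Time passes only in rows, so rows that repeat a pose let the fingers close. It gives the time, the measured TCP pose, the force, the opening and the grip force at its end, in the units of the state.
- monitor.get_state(): the state, without advancing time (a new reading comes with each control period).
- viewer.read_camera(name): name is "side" or "top"; returns the picture (400x640x3 uint8, red, green, blue); there is no depth.
- viewer.calibration(name): a dict with "K" (3x3 intrinsics, pixels), "dist" ([k1, k2, p1, p2, k3] as OpenCV has them; the pictures are not rectified), "eye" and "rotation" of the camera in the world. Camera axes: x right, y down, z forward; pixel columns grow to the right and rows downward; lengths in m; the calibration is good to about 2 mm. A picture is of the moment at which its call begins. calibration takes no time and is no camera call.
- order.hand_in(): hands the job in; it is judged then, once.
The state is a dict: "clock": time; "joint_pos": joint angles; "qvel": joint speeds; "tau": joint torques, N m; "tcp_pos": TCP position; "orientation": TCP orientation; "wrist_force": force on the tool from outside, world axes, zero at the start; "ft_torque": the same for the moment, N m; "finger_gap": finger opening in m; "grip_force": force on a finger pad.
Only numpy, scipy, OpenCV 4.12 (cv2) and the standard library are available. Lean on these libraries where they do the work, as an engineer would, in place of code of your own. Each camera call takes 0.05 s, during which the arm holds its last target. There are 200 camera calls.

## Working session

There is one attempt and no reset: what is moved stays moved. The work goes in short steps, Python scripts to look and compute and a tool call to move; the robot and the scene stay as the last step left them, time stands still between calls to the robot, and variables do not carry over. Pictures are saved under pics/ and viewed, at most 11 in all, crops included, and the job is handed in when it is done.

Besides the shell and the picture viewer there is one more tool, called as a command line: name --argument value ..., lists and objects as JSON in quotes. carry_out: Moves the arm, as the interface text tells. Its arguments: {"type":"object","properties":{"plan":{"type":"array","items":{"type":"array","items":{"type":"array","items":{"type":"number"}}}},"squeeze":{"type":"number"}},"required":["plan"]}

```bash
mkdir -p pics
cat > h.py <<'E'
import numpy as np, cv2
from workcell import monitor, viewer, order, env
def ray(name,px):
    c=viewer.calibration(name);K=np.array(c["K"],float);d=np.array(c["dist"],float)
    p=cv2.undistortPoints(np.array(px,float).reshape(-1,1,2),K,d).reshape(-1,2)
    return np.array(c["eye"],float),np.c_[p,np.ones(len(p))]@np.array(c["rotation"],float).T
def plane(name,px,z):
    e,r=ray(name,px);return e+r*((z-e[2])/r[:,2])[:,None]
def proj(name,P):
    c=viewer.calibration(name);R=np.array(c["rotation"],float);e=np.array(c["eye"],float)
    return cv2.projectPoints((np.array(P,float).reshape(-1,3)-e)@R,np.zeros(3),np.zeros(3),np.array(c["K"],float),np.array(c["dist"],float))[0].reshape(-1,2)
def shot(name,f):
    im=viewer.read_camera(name);cv2.imwrite("pics/"+f,im[:,:,::-1]);return im
E
python3 - <<'E'
from h import *
for n in("top","side"):
    shot(n,n+"0.png");c=viewer.calibration(n);print(n,c)
print(env.grasp_offset,monitor.get_state())
E
```

```text
top {'K': array([[371.63793142,   0.        , 312.09866885],
       [  0.        , 371.63793142, 206.6962544 ],
       [  0.        ,   0.        ,   1.        ]]), 'dist': array([-0.05504062,  0.        ,  0.        ,  0.        ,  0.        ]), 'eye': array([ 0.37272171, -0.14568791,  1.03495501]), 'rotation': array([-0.07526254,  0.70618831, -0.70024489,  0.07273723])}
side {'K': array([[491.94021287,   0.        , 317.17348917],
       [  0.        , 491.94021287, 207.51792432],
       [  0.        ,   0.        ,   1.        ]]), 'dist': array([-0.08309125,  0.        ,  0.        ,  0.        ,  0.        ]), 'eye': array([ 0.42983688, -1.08571395,  0.62542763]), 'rotation': array([-0.49361146,  0.86673783, -0.06040122,  0.03827481])}
0.0187 {'clock': 0.1, 'joint_pos': array([-1.40159763e+00,  3.13914722e-01,  4.50863201e-02,  1.30362044e+00,
       -4.85515787e-06,  1.43119056e+00]), 'qvel': array([-0.00012962, -0.00119618,  0.00194041,  0.00216815,  0.00144688,
       -0.00059642]), 'tau': array([ 3.20629973e-03, -4.81723738e+01,  2.99244386e+01,  1.27461681e-02,
       -1.19885472e-04,  5.09645659e-09]), 'tcp_pos': array([ 0.17466074, -0.54734042,  0.23050151]), 'orientation': array([-8.26129619e-04,  9.88103300e-01,  1.53789418e-01, -1.46525315e-05]), 'wrist_force': array([-0.74360513,  0.67181805,  0.12115142]), 'ft_torque': array([ 0.02039951, -0.01053594,  0.00895323]), 'grip_force': 0.0, 'finger_gap': 0.08546586979965595}
```

View pics/top0.png

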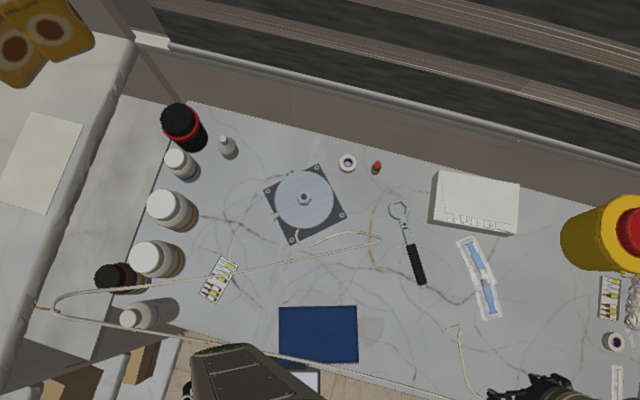

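View pics/side0.png

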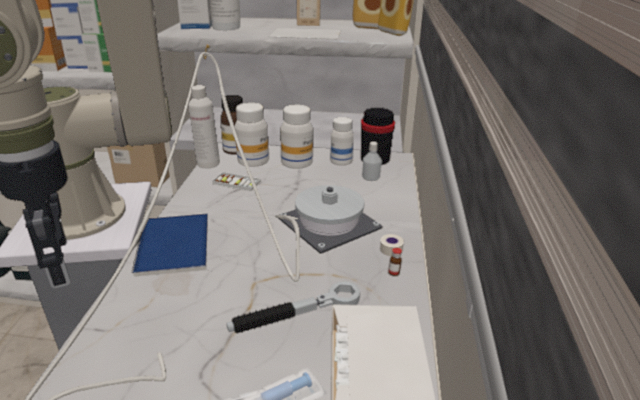

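Top view: nut (304,198) on the lid, wrench ring (398,211), grip (407,247)–(424,284). Plaster roll (347,162), vial (376,167), tray (218,280). The rotation is a quaternion. Next I'll make enlarged crops.

```bash
sed -i 's/np.array(c\["rotation"\],float)/rot(c)/g' h.py
cat >> h.py <<'E'
from scipy.spatial.transform import Rotation
def rot(c):
    q=np.array(c["rotation"],float);return Rotation.from_quat(q[[1,2,3,0]]).as_matrix()
E
python3 - <<'E'
from h import *
t=cv2.imread("pics/top0.png");s=cv2.imread("pics/side0.png")
def cr(im,x,y,w,h,k):return cv2.resize(im[y:y+h,x:x+w],None,fx=k,fy=k,interpolation=cv2.INTER_CUBIC)
a=np.hstack([cr(t,279,173,50,50,8),cr(t,373,186,50,50,8)])
b=np.hstack([cr(s,305,170,50,25,8),cr(s,320,275,50,25,8)])
cv2.imwrite("pics/c0.png",np.vstack([a,b]))
g=cv2.cvtColor(t,cv2.COLOR_BGR2GRAY)
m=np.zeros_like(g);m[235:295,395:435]=(g[235:295,395:435]<50)
m=cv2.morphologyEx(m,cv2.MORPH_OPEN,np.ones((3,3)))
r=cv2.minAreaRect(cv2.findNonZero(m));print(r);print(plane("top",cv2.boxPoints(r),.018))
print("ring",plane("top",[[398,211]],.02),"nut",plane("top",[[304,198]],.088),"roll,vial,tray",plane("top",[[347,162],[376,167],[218,280]],.02))
E
```

```text
((416.11077880859375, 264.23516845703125), (41.09850311279297, 9.04314136505127), 72.89727020263672)
[[ 0.48111864 -0.39914456  0.018     ]
 [ 0.48857354 -0.42338087  0.018     ]
 [ 0.38237033 -0.45157779  0.018     ]
 [ 0.37526946 -0.42774337  0.018     ]]
ring [[ 0.57837733 -0.38101301  0.02      ]] nut [[ 0.59734003 -0.11998877  0.088     ]] roll,vial,tray [[ 0.72060254 -0.24005934  0.02      ]
 [ 0.70636473 -0.32298227  0.02      ]
 [ 0.38456032  0.11086101  0.02      ]]
```

View pics/c0.png

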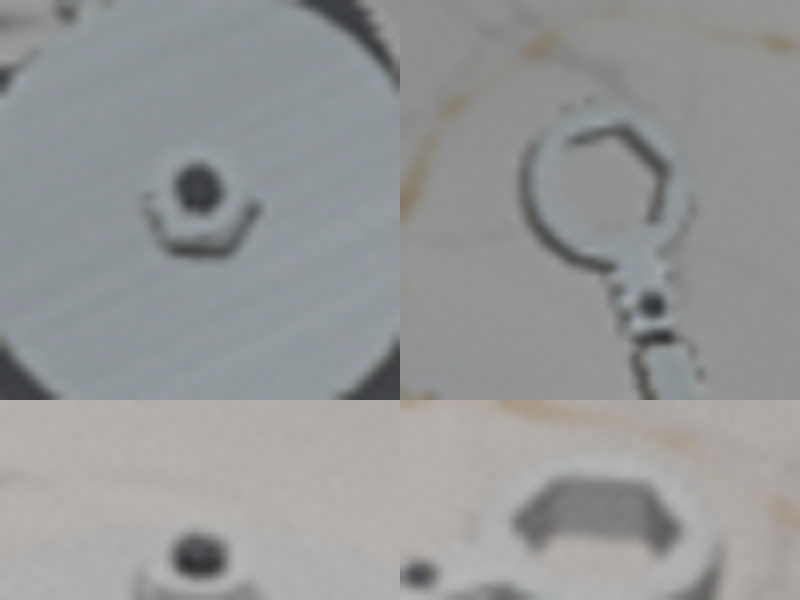

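Crops: the stud is at top-view (303.7,196.4). The nut's near base edge runs about (299.6,203.9) to (308,204.7), with side corners near (297,197.5) and (311.7,198.5). The ring is centred near (398.9,209.6) and the hinge pin at (404.5,224).

Run:
```python
from h import *
t=cv2.imread("pics/top0.png",0);s=cv2.imread("pics/side0.png",0)
def dark(im,x,y,w,th):
    c=255-im[y-w:y+w+1,x-w:x+w+1].astype(float);c=np.clip(c-(255-th),0,None)
    Y,X=np.mgrid[-w:w+1,-w:w+1];return [x+(X*c).sum()/c.sum(),y+(Y*c).sum()/c.sum()]
st=dark(t,304,196,3,110);ss=dark(s,330,189,3,110)   # stud
ht=dark(t,404,224,2,100);hs=dark(s,322,297,2,110)
print(st,ss,ht,hs)
def tri(a,b):
    e1,r1=ray("top",[a]);e2,r2=ray("side",[b]);A=np.c_[r1[0],-r2[0]]
    k=np.linalg.lstsq(A,e2-e1,rcond=None)[0];p,q=e1+k[0]*r1[0],e2+k[1]*r2[0];return (p+q)/2,p-q
print("stud",plane("top",[st],.096),plane("side",[ss],.096),tri(st,ss))
print("hinge",plane("top",[ht],.02),plane("side",[hs],.02),tri(ht,hs))
B=plane("top",[[299.6,203.9],[308,204.7]],.064);d=B[1]-B[0];print("nut edge",B,np.degrees(np.arctan2(d[1],d[0])),np.linalg.norm(d))
V=plane("top",[[297,197.5],[311.7,198.5]],.07);d=V[1]-V[0];print(V,np.degrees(np.arctan2(d[1],d[0])),np.linalg.norm(d))
R=plane("top",[[398.9,209.6]],.018)[0];G=plane("top",[[416.1,264.2]],.016)[0];d=G-R
print("ring,grip",R,G,np.degrees(np.arctan2(d[1],d[0])),np.linalg.norm(d))
```

```text
[np.float64(303.375), np.float64(196.26756198347107)] [np.float64(329.39769820971867), np.float64(189.5076726342711)] [np.float64(404.17721518987344), np.float64(223.70253164556962)] [np.float64(321.84761904761905), np.float64(296.45714285714286)]
stud [[ 0.60005584 -0.11851968  0.096     ]] [[ 0.59929338 -0.1267329   0.096     ]] (array([ 0.60096098, -0.11838046,  0.09143006]), array([ 3.80431242e-04, -1.66396104e-05,  9.16262615e-05]))
hinge [[ 0.54257382 -0.39684456  0.02      ]] [[ 0.54195823 -0.39625056  0.02      ]] (array([ 0.54218609, -0.39671503,  0.02045607]), array([ 6.05517420e-04, -7.79435989e-06,  1.03261735e-04]))
nut edge [[ 0.5867169  -0.10777831  0.064     ]
 [ 0.58470875 -0.13028042  0.064     ]] -95.09972964031203 0.02259153799601718
[[ 0.60283122 -0.10079459  0.07      ]
 [ 0.60040506 -0.1400576   0.07      ]] -93.53595283941748 0.03933789530923567
ring,grip [ 0.58280158 -0.38416681  0.018     ] [ 0.4315597  -0.42605954  0.016     ] -164.5177142633249 0.15694938045741247
```

carry_out --plan '[[[0,0,0.148,16,7,-6,60],[0,0,0.296,32,14,-12,60],[0,0,0.444,48,21,-18,60],[0,0,0.592,64,28,-24,60],[0,0,0.74,80,35,-30,60],[0,0,0.888,96,42,-36,60],[0,0,1.036,112,49,-42,60],[0,0,1.184,128,56,-48,60],[0,0,1.332,144,63,-54,60],[0,0,1.48,160,70,-60,60],[0,0,1.628,176,77,-66,60],[0,0,1.776,192,84,-72,60],[0,0,1.924,208,91,-78,60],[0,0,2.072,224,98,-84,60],[0,0,2.22,240,105,-90,60],[0,0,2.368,256,112,-96,60],[0,0,2.516,268,118,-102,60],[0,0,2.664,278,124,-108,60],[0,0,2.812,287,129,-110,60],[0,0,2.96,287,129,-110,60]]]'

```text
clock: 2.1
tcp_pos: [0.4624, -0.4175, 0.1201]
orientation: [-0.0, -0.067, 0.998, 0.001]
wrist_force: [-0.5, 0.1, -0.4]
finger_gap: 0.0601
grip_force: 0.0
```

carry_out --plan '[[[0,0,0.128,-1,-1,-25,60],[0,0,0.128,-1,-1,-55,60],[0,0,0.128,-1,-1,-85,60],[0,0,0.128,-1,-1,-105,60],[0,0,0.128,-1,-1,-114,60],[0,0,0.128,-1,-1,-116,60],[0,0,0.128,-1,-1,-116,60]]]'

```text
clock: 2.8
tcp_pos: [0.4609, -0.4201, 0.0057]
orientation: [0.0, -0.127, 0.992, -0.0]
wrist_force: [0.3, 0.5, 0.2]
finger_gap: 0.0599
grip_force: 0.0
```

Run:
```python
from h import *
a=shot("top","t1.png")[:,:,::-1];b=shot("side","s1.png")[:,:,::-1]
cv2.imwrite("pics/c1.png",np.vstack([cv2.resize(a[180:300,360:460],(480,576))[:290*2:1][:576],])if 0 else np.hstack([cv2.resize(a[180:300,360:460],(400,480)),cv2.resize(b[240:360,220:320],(400,480))]))
```

```text
(no output)
```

View pics/c1.png

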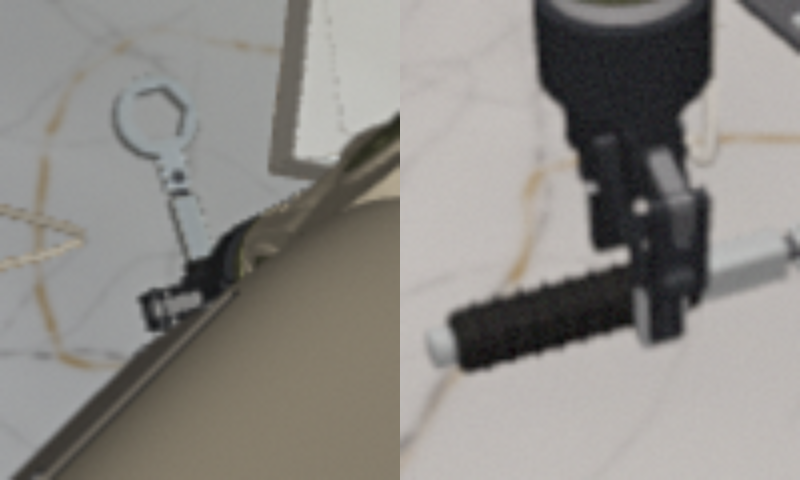

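The fingers straddle the handle at the front end of the black grip. I'll move 15 mm along the handle and close.

carry_out --plan '[[[0,0,0,-14.5,-3,-2,60],[0,0,0,-14.5,-3,-2,20],[0,0,0,-14.5,-3,-2,15],[0,0,0,-14.5,-3,-2,15],[0,0,0,-14.5,-3,-2,15],[0,0,0,-14.5,-3,-2,15],[0,0,0,-14.5,-3,-2,15]]]' --squeeze 90

```text
clock: 3.6
tcp_pos: [0.4462, -0.4233, 0.0042]
orientation: [-0.0, -0.127, 0.992, -0.001]
wrist_force: [-2.4, -0.6, 6.0]
finger_gap: 0.022
grip_force: 89.7
```

carry_out --plan '[[[0,0,0,0,0,15,15],[0,0,0,0,0,40,15],[0,0,0,0,0,70,15],[0,0,0,0,0,100,15],[0,0,0,0,10,120,15],[0,0,-0.02,0,30,130,15],[0,0,-0.05,1,58,130,15],[0,0,-0.09,3,90,130,15],[0,0,-0.13,4,122,130,15],[0,0,-0.17,5,154,130,15],[0,0,-0.21,7,186,130,15],[0,0,-0.25,8,218,130,15],[0,0,-0.28,9,250,130,15],[0,0,-0.31,10,278,130,15],[0,0,-0.337,11,300,130,15],[0,0,-0.337,11,310,130,15],[0,0,-0.337,11,314,130,15],[0,0,-0.337,11,314,130,15],[0,0,-0.337,11,314,130,15]]]'

```text
clock: 5.5
tcp_pos: [0.4574, -0.1097, 0.1333]
orientation: [0.0, 0.041, 0.999, -0.0]
wrist_force: [0.6, -0.3, -3.1]
finger_gap: 0.0218
grip_force: 88.7
```

Run:
```python
from h import *
a=shot("top","t2.png")[:,:,::-1];b=shot("side","s2.png")[:,:,::-1]
k=cv2.INTER_CUBIC
cv2.imwrite("pics/c2.png",np.hstack([cv2.resize(a[160:260,260:340],(400,500),interpolation=k),cv2.resize(b[130:230,280:360],(400,500),interpolation=k)]))
s=monitor.get_state();print(s["joint_pos"],s["wrist_force"],s["finger_gap"])
```

```text
[-4.06353800e-01  1.68516372e-01 -3.91428091e-01  1.01071120e+00
 -1.26058011e-04 -3.23399281e-01] [-0.23710245 -0.35491518 -2.63098258] 0.021598250889955033
```

View pics/c2.png

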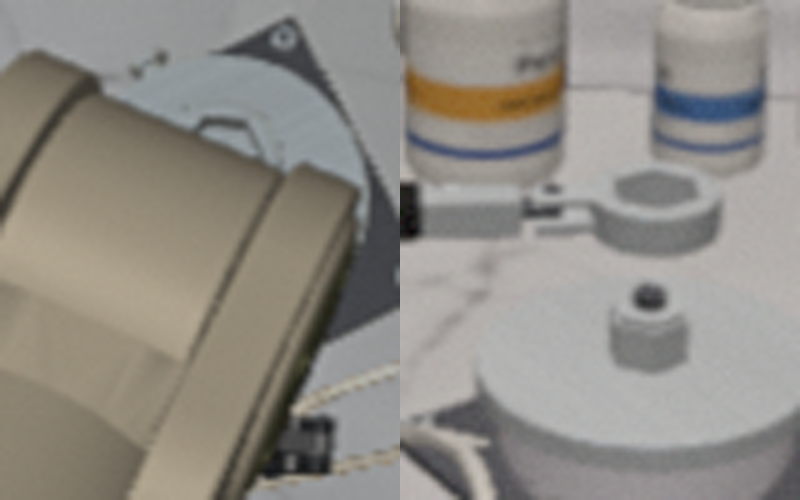

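The side view shows the ring above the nut, with its bore centre near (331.4,168) and the stud at (329.5,189.3). The forearm mostly hides the top view. I'll take a closer crop.

Run:
```python
from h import *
b=cv2.imread("pics/s2.png")[155:213,305:350]
b=cv2.resize(b,None,fx=10,fy=10,interpolation=cv2.INTER_CUBIC)
b=cv2.convertScaleAbs(b,alpha=1.8,beta=-110)
cv2.imwrite("pics/c3.png",b)
```

```text
(no output)
```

View pics/c3.png

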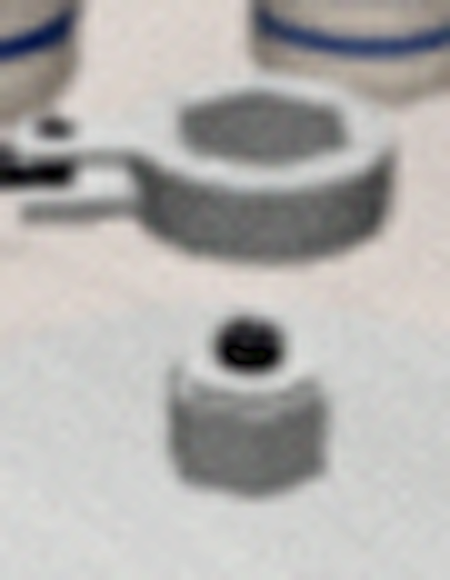

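Run:
```python
from h import *
f=lambda L:[[305-.45+x/10,155-.45+y/10] for x,y in L]
print("bore",plane("side",f([(264,128)]),.149))
B=plane("side",f([(178,475),(252,495),(322,470)]),.062);print("nut base verts",B)
T=plane("top",[[297,197.5]],.07)
for z in(.094,.096):print("stud topface",plane("side",f([(248,340)]),z))
print("pin",plane("side",f([(55,128)]),.149))
# predicted: hex base verts & bore verts for hand estimate
def hexa(c,R,a,z):return np.array([[c[0]+R*np.cos(t),c[1]+R*np.sin(t),z] for t in np.radians(a+30+60*np.arange(6))])
g=lambda P:np.round((proj("side",P)-[304.55,154.55])*10)
print(g([[.6,-.1185,.096],[.6,-.1185,.062]]))
for a in(-8,-4,0):print(a,g(hexa((.6,-.1185),.01963,a,.062)).tolist())
for a in(-8,-4,0):print(a,g(hexa((.6,-.1185),.02136,a,.149)).tolist(),g([[.6,-.1185,.149]]))
```

```text
bore [[ 0.60247479 -0.12227312  0.149     ]]
nut base verts [[ 0.58432943 -0.12233005  0.062     ]
 [ 0.59964418 -0.13352565  0.062     ]
 [ 0.61745378 -0.12438885  0.062     ]]
stud topface [[ 0.60057009 -0.11861311  0.094     ]]
stud topface [[ 0.59992754 -0.12225275  0.096     ]]
pin [[ 0.5567581  -0.11634357  0.149     ]]
[[246. 332.]
 [243. 462.]]
-8 [[315.0, 442.0], [241.0, 420.0], [168.0, 441.0], [169.0, 483.0], [245.0, 505.0], [318.0, 484.0]]
-4 [[312.0, 439.0], [235.0, 420.0], [166.0, 443.0], [173.0, 486.0], [251.0, 505.0], [321.0, 481.0]]
0 [[308.0, 437.0], [229.0, 421.0], [163.0, 446.0], [176.0, 488.0], [257.0, 505.0], [323.0, 479.0]]
-8 [[332.0, 101.0], [248.0, 80.0], [166.0, 100.0], [167.0, 142.0], [253.0, 164.0], [336.0, 143.0]] [[250. 121.]]
-4 [[328.0, 98.0], [241.0, 80.0], [163.0, 102.0], [171.0, 145.0], [259.0, 164.0], [339.0, 140.0]] [[250. 121.]]
0 [[324.0, 96.0], [235.0, 80.0], [160.0, 105.0], [175.0, 147.0], [266.0, 164.0], [341.0, 138.0]] [[250. 121.]]
```

carry_out --plan '[[[0,-0.013,0,-2,0,-8,15],[0,-0.025,0,-3,0,-16,15],[0,-0.025,0,-3,0,-23,15],[0,-0.025,0,-3,0,-26,15],[0,-0.025,0,-3,0,-26,15]]]'

```text
clock: 6.1
tcp_pos: [0.454, -0.1091, 0.1069]
orientation: [0.012, 0.041, 0.999, 0.001]
wrist_force: [-0.3, 0.5, -2.5]
finger_gap: 0.0216
grip_force: 88.7
```

Run:
```python
from h import *
b=shot("side","s3.png")[:,:,::-1][155:213,285:350]
b=cv2.resize(b,None,fx=10,fy=10,interpolation=cv2.INTER_CUBIC)
b=cv2.convertScaleAbs(b,alpha=1.8,beta=-110)
cv2.imwrite("pics/c4.png",b)
```

```text
(no output)
```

View pics/c4.png

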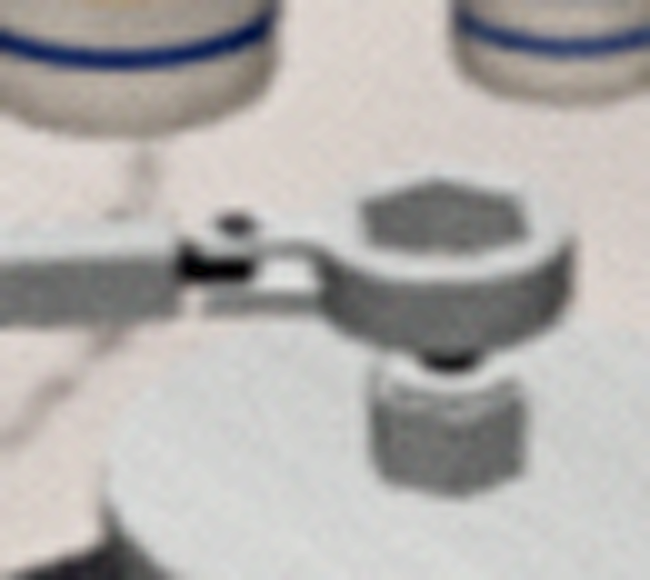

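Ring is about 1 mm short in x, otherwise aligned; bore centre (443–447,217) in the crop against nut axis column 450. I'll correct and lower gently.

carry_out --plan '[[[0,0,0,1,0,-6,15],[0,0,0,1,0,-11,15],[0,0,0,1,0,-14,15],[0,0,0,1,0,-16,15],[0,0,0,1,0,-18,15],[0,0,0,1,0,-18,15]]]'

```text
clock: 6.75
tcp_pos: [0.4551, -0.1087, 0.0891]
orientation: [0.012, 0.041, 0.999, 0.001]
wrist_force: [-0.8, 0.2, -2.1]
finger_gap: 0.022
grip_force: 88.7
```

carry_out --plan '[[[0,0,0,0,0,-2,15],[0,0,0,0,0,-4,15],[0,0,0,0,0,-5,15],[0,0,0,0,0,-5,15]]]'

```text
clock: 7.15
tcp_pos: [0.4554, -0.1089, 0.0844]
orientation: [0.013, 0.041, 0.999, 0.001]
wrist_force: [0.0, 0.8, -1.7]
finger_gap: 0.0218
grip_force: 88.8
```

carry_out --plan '[[[0,0,0,0,0,-2,15],[0,0,0,0,0,-4,15],[0,0,0,0,0,-6,15],[0,0,0,0,0,-6,15]]]'

```text
clock: 7.55
tcp_pos: [0.4555, -0.1086, 0.0781]
orientation: [0.013, 0.041, 0.999, 0.001]
wrist_force: [1.6, 1.7, -1.9]
finger_gap: 0.0218
grip_force: 88.8
```

carry_out --plan '[[[0,0,0,0,0,-3,15],[0,0,0,0,0,-6,15],[0,0,0,0,0,-9,15],[0,0,0,0,0,-10.5,15],[0,0,0,0,0,-10.5,15]]]'

```text
clock: 8.05
tcp_pos: [0.4554, -0.1087, 0.0676]
orientation: [0.013, 0.041, 0.999, 0.001]
wrist_force: [2.3, 2.1, -0.9]
finger_gap: 0.0219
grip_force: 88.9
```

Run:
```python
from h import *
b=shot("side","s4.png")[:,:,::-1][165:223,285:350]
b=cv2.resize(b,None,fx=10,fy=10,interpolation=cv2.INTER_CUBIC)
cv2.imwrite("pics/c5.png",cv2.convertScaleAbs(b,alpha=1.8,beta=-110))
```

```text
(no output)
```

View pics/c5.png

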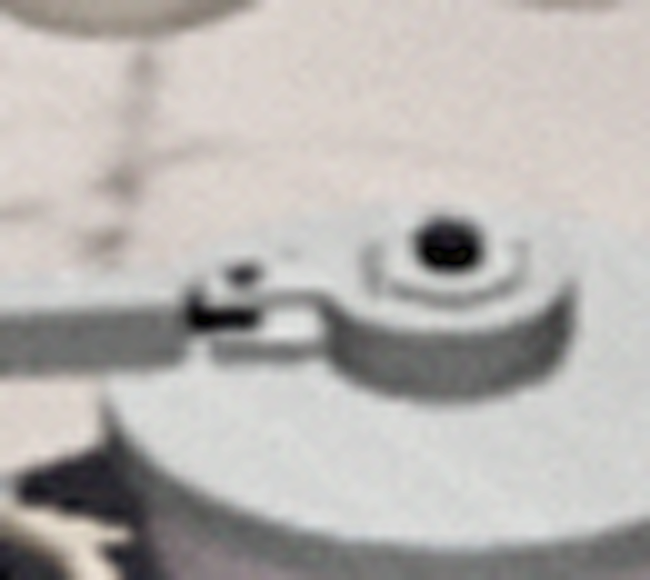

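Fully over the nut: stud (448,245) and nut top emerge inside the ring. I'll touch down, release, square the tool and lower the pads alongside the grip.

carry_out --plan '[[[0,0,0,0,0,-1,15],[0,0,0,0,0,-1.5,15],[0,0,0,0,0,-1.5,33],[0,0,0,0,0,-1.5,33],[0,0,0,0,0,-1.5,33],[0,0.025,0,0,0,-6,33],[0,0.025,0,0,0,-12,33],[0,0.025,0,0,0,-12,33],[0,0.025,0,0,0,-12,33]]]'

```text
clock: 9.0
tcp_pos: [0.4549, -0.1087, 0.0553]
orientation: [-0.001, 0.041, 0.999, 0.0]
wrist_force: [1.0, -0.2, 0.5]
finger_gap: 0.0331
grip_force: 0.0
```

Run:
```python
from h import *
C=np.array([600.5,-117]);v=np.array([455.4,-108.7])-C
for th in np.arange(.05,1.01,.05):
    c,s=np.cos(-th),np.sin(-th);p=np.array([[c,-s],[s,c]])@v-v;print(round(th,2),np.round(p,1))
```

```text
0.05 [0.6 7.2]
0.1 [ 1.6 14.4]
0.15 [ 2.9 21.6]
0.2 [ 4.5 28.7]
0.25 [ 6.6 35.6]
0.3 [ 8.9 42.5]
0.35 [11.6 49.3]
0.4 [14.7 55.8]
0.45 [18.1 62.3]
0.5 [21.7 68.5]
0.55 [25.7 74.6]
0.6 [30.  80.5]
0.65 [34.6 86.1]
0.7 [39.5 91.5]
0.75 [44.6 96.7]
0.8 [ 50.  101.6]
0.85 [ 55.6 106.2]
0.9 [ 61.4 110.5]
0.95 [ 67.4 114.6]
1.0 [ 73.7 118.3]
```

carry_out --plan '[[[0,0,-0.025,0.3,3.6,0,33],[0,0,-0.05,0.6,7.2,0,33],[0,0,-0.075,1.1,10.8,0,33],[0,0,-0.1,1.6,14.4,0,33],[0,0,-0.125,2.2,18,0,33],[0,0,-0.15,2.9,21.6,0,33],[0,0,-0.175,3.7,25.1,0,33],[0,0,-0.2,4.5,28.7,0,33],[0,0,-0.225,5.5,32.1,0,33],[0,0,-0.25,6.6,35.6,0,33],[0,0,-0.25,6.6,35.6,0,33]]]'

```text
clock: 10.1
tcp_pos: [0.462, -0.0731, 0.056]
orientation: [0.0, 0.165, 0.986, -0.0]
wrist_force: [-0.0, -0.2, -0.2]
finger_gap: 0.0328
grip_force: 0.0
```

carry_out --plan '[[[0,0,-0.02,0.9,2.7,0,33],[0,0,-0.04,1.8,5.5,0,33],[0,0,-0.06,2.8,8.3,0,33],[0,0,-0.08,3.9,11,0,33],[0,0,-0.1,5,13.7,0,33],[0,0,-0.1,5,13.7,0,33]]]'

```text
clock: 10.7
tcp_pos: [0.4669, -0.0591, 0.0558]
orientation: [-0.0, 0.214, 0.977, 0.0]
wrist_force: [-0.2, 0.6, 0.8]
finger_gap: 0.0334
grip_force: 0.0
```

Run:
```python
from h import *
b=shot("side","s5.png")[:,:,::-1][160:260,230:350]
cv2.imwrite("pics/c6.png",cv2.resize(b,None,fx=6,fy=6,interpolation=cv2.INTER_CUBIC))
C=np.array([600.5,-117]);v=np.array([455.4,-108.7])-C
f=lambda th:np.array([[np.cos(th),np.sin(th)],[-np.sin(th),np.cos(th)]])@v
for a in np.arange(.35,.9,.05):print(round(a,2),np.round([f(a+d)-f(a) for d in(.025,.05)],1).tolist())
```

```text
0.35 [[1.5, 3.3], [3.0, 6.6]]
0.4 [[1.6, 3.2], [3.4, 6.4]]
0.45 [[1.8, 3.2], [3.7, 6.3]]
0.5 [[2.0, 3.1], [4.0, 6.1]]
0.55 [[2.1, 3.0], [4.3, 5.9]]
0.6 [[2.3, 2.8], [4.6, 5.6]]
0.65 [[2.4, 2.7], [4.9, 5.4]]
0.7 [[2.5, 2.6], [5.1, 5.2]]
0.75 [[2.7, 2.5], [5.4, 4.9]]
0.8 [[2.8, 2.3], [5.6, 4.6]]
0.85 [[2.9, 2.2], [5.8, 4.3]]
```

View pics/c6.png

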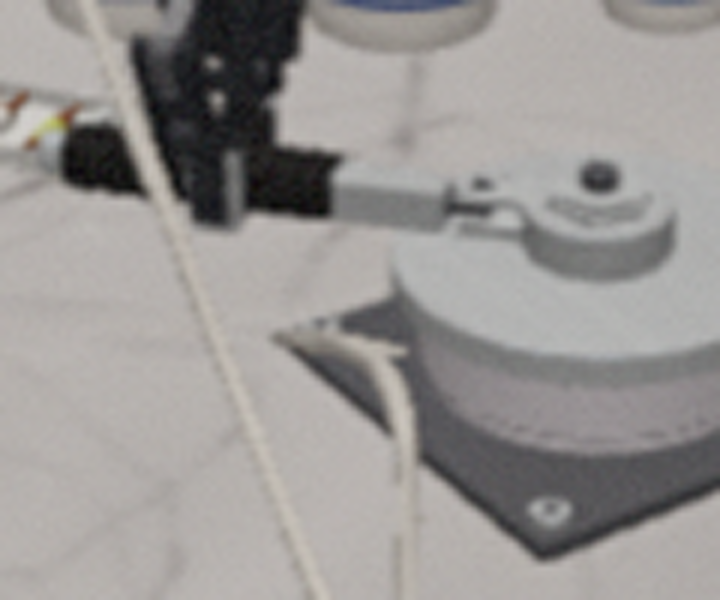

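The wrench is flat on the lid and turning with the nut. I'll continue in small steps, watching the force.

carry_out --plan '[[[0,0,-0.025,1.5,3.3,0,33],[0,0,-0.05,3,6.6,0,33],[0,0,-0.05,3,6.6,0,33]]]'

```text
clock: 11.05
tcp_pos: [0.4696, -0.0525, 0.0557]
orientation: [-0.0, 0.238, 0.971, 0.0]
wrist_force: [0.4, -0.1, 0.3]
finger_gap: 0.0335
grip_force: 0.0
```

carry_out --plan '[[[0,0,-0.025,1.6,3.2,0,33],[0,0,-0.05,3.4,6.4,0,33],[0,0,-0.05,3.4,6.4,0,33]]]'

```text
clock: 11.35
tcp_pos: [0.4729, -0.0462, 0.0556]
orientation: [-0.0, 0.262, 0.965, 0.0]
wrist_force: [0.1, -0.2, 0.4]
finger_gap: 0.033
grip_force: 0.0
```

carry_out --plan '[[[0,0,-0.025,1.8,3.2,0,33],[0,0,-0.05,3.7,6.3,0,33],[0,0,-0.05,3.7,6.3,0,33]]]'

```text
clock: 11.65
tcp_pos: [0.4767, -0.04, 0.0557]
orientation: [-0.0, 0.286, 0.958, 0.0]
wrist_force: [0.1, 0.7, 0.7]
finger_gap: 0.0333
grip_force: 0.0
```

carry_out --plan '[[[0,0,-0.025,2,3.1,0,33],[0,0,-0.05,4,6.1,0,33],[0,0,-0.05,4,6.1,0,33]]]'

```text
clock: 11.95
tcp_pos: [0.4807, -0.034, 0.0557]
orientation: [-0.0, 0.31, 0.951, 0.0]
wrist_force: [-1.0, -0.2, 0.2]
finger_gap: 0.0329
grip_force: 0.0
```

carry_out --plan '[[[0,0,-0.025,2.1,3,0,33],[0,0,-0.05,4.3,5.9,0,33],[0,0,-0.05,4.3,5.9,0,33]]]'

```text
clock: 12.25
tcp_pos: [0.485, -0.0282, 0.0557]
orientation: [-0.0, 0.334, 0.943, 0.0]
wrist_force: [0.1, -0.0, 0.3]
finger_gap: 0.033
grip_force: 0.0
```

carry_out --plan '[[[0,0,-0.025,2.3,2.8,0,33],[0,0,-0.05,4.6,5.6,0,33],[0,0,-0.05,4.6,5.6,0,33]]]'

```text
clock: 12.55
tcp_pos: [0.4892, -0.0232, 0.0557]
orientation: [-0.0, 0.357, 0.934, -0.001]
wrist_force: [-2.6, -3.2, 0.1]
finger_gap: 0.033
grip_force: 2.0
```

Resistance is starting, so I'll use finer steps.

carry_out --plan '[[[0,0,-0.012,1.1,1.3,0,33],[0,0,-0.02,1.9,2.3,0,33],[0,0,-0.02,1.9,2.3,0,33],[0,0,-0.02,1.9,2.3,0,33]]]'

```text
clock: 12.95
tcp_pos: [0.4906, -0.0216, 0.0556]
orientation: [-0.0, 0.367, 0.93, -0.001]
wrist_force: [-3.4, -6.2, 1.3]
finger_gap: 0.0332
grip_force: 3.5
```

carry_out --plan '[[[0,0,-0.01,1,1.2,0,33],[0,0,-0.02,1.9,2.3,0,33],[0,0,-0.02,1.9,2.3,0,33],[0,0,-0.02,1.9,2.3,0,33]]]'

```text
clock: 13.35
tcp_pos: [0.4924, -0.0194, 0.0556]
orientation: [-0.001, 0.376, 0.927, -0.002]
wrist_force: [-3.6, -6.5, 1.3]
finger_gap: 0.0328
grip_force: 3.6
```

Run:
```python
from h import *
im=shot("side","s6.png")
b=im[:,:,::-1][170:210,290:350]
cv2.imwrite("pics/c7.png",cv2.convertScaleAbs(cv2.resize(b,None,fx=12,fy=12,interpolation=cv2.INTER_CUBIC),alpha=1.5,beta=-70))
for _ in range(3):
    viewer.read_camera("side");s=monitor.get_state();print(s["wrist_force"],s["ft_torque"],s["tcp_pos"])
```

```text
[-3.9595008  -6.56650918  0.85782804] [-1.19655737  0.74361747  0.05456206] [ 0.49247158 -0.01939598  0.05564192]
[-4.10414511 -6.733994    0.15080322] [-1.19287882  0.75640966 -0.00234327] [ 0.49249564 -0.01941636  0.0556301 ]
[-3.89938582 -5.73404464  1.26752112] [-1.19811489  0.71751498  0.12093887] [ 0.4925048  -0.01941621  0.05564484]
```

Force has levelled off at about 7.5 N: the handle has started to break over. I'll advance about 6 mm more, well before the stop.

carry_out --plan '[[[0,0,-0.015,1,1.2,0,33],[0,0,-0.03,2,2.3,0,33],[0,0,-0.045,3,3.4,0,33],[0,0,-0.055,3.9,4.5,0,33],[0,0,-0.055,3.9,4.5,0,33],[0,0,-0.055,3.9,4.5,0,33]]]'

```text
clock: 14.15
tcp_pos: [0.4966, -0.0151, 0.0557]
orientation: [-0.0, 0.402, 0.916, -0.002]
wrist_force: [-3.6, -7.0, 0.6]
finger_gap: 0.0331
grip_force: 3.7
```

Run:
```python
from h import *
out=[]
for f in("s6.png","s7.png"):
    if f=="s7.png":shot("side",f)
    b=cv2.imread("pics/"+f)[165:207,280:350]
    out.append(cv2.convertScaleAbs(cv2.resize(b,None,fx=7,fy=7,interpolation=cv2.INTER_CUBIC),alpha=1.5,beta=-70))
cv2.imwrite("pics/c7.png",np.vstack(out))
for _ in range(3):
    viewer.read_camera("side");s=monitor.get_state();print(s["wrist_force"],s["tcp_pos"])
```

```text
[-2.45275064 -7.63048344  0.50180788] [ 0.49660375 -0.01512763  0.05562342]
[-3.2597841  -7.08215257  0.34482507] [ 0.49661691 -0.01515375  0.05564703]
[-3.27941136 -6.5896031   0.67140369] [ 0.4966131  -0.01513334  0.05564855]
```

View pics/c7.png

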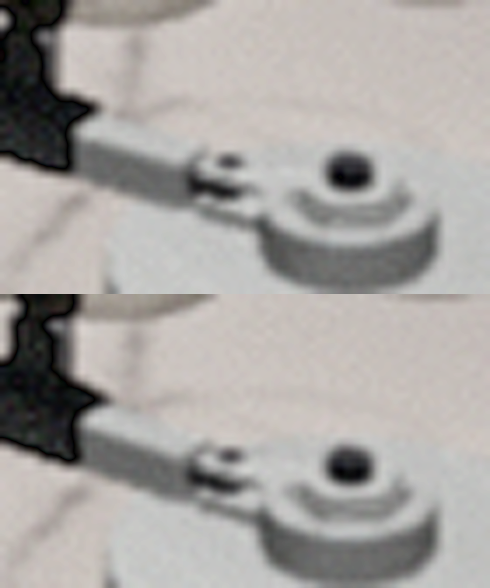

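The pin and ring stay put (pin at crop (230,161) in both) while the handle swung on: clearly broken over, and the force is flat, so it is not at the stop. I'll ease off and centre the fingers round the grip.

carry_out --plan '[[[0,0,0.015,-1.3,-1.5,0,33],[0,0,0.03,-2.6,-3,0,33],[0,0,0.045,-3.9,-4.5,0,33],[0,0,0.06,-5.2,-6,0,33],[0,0,0.075,-6.4,-7.5,0,33],[0,0,0.09,-7.7,-9,0,33],[0,0,0.105,-9,-10.5,0,33],[0,0,0.115,-10.3,-12,0,33],[0,0,0.115,-10.3,-12,0,33],[0,0,0.115,-10.3,-12,0,33]]]'

```text
clock: 15.35
tcp_pos: [0.4874, -0.0254, 0.0559]
orientation: [0.0, 0.348, 0.937, 0.0]
wrist_force: [0.1, -0.7, 0.5]
finger_gap: 0.033
grip_force: 0.0
```

carry_out --plan '[[[0,0,0,0,0,0,50],[0,0,0,0,0,0,50],[0,0,0,0,0,10,50],[0,0,0,0,0,25,50],[0,0,0,0,0,45,50],[0,0,0,0,0,70,50],[0,0,0,0,0,100,50],[0,0,0,-20,0,130,50],[0,0,0,-40,0,140,50],[0,0,0,-40,0,140,50]]]'

```text
clock: 16.35
tcp_pos: [0.4466, -0.0255, 0.1984]
orientation: [0.002, 0.348, 0.937, 0.0]
wrist_force: [0.1, -0.6, -0.4]
finger_gap: 0.0501
grip_force: 0.0
```

Run:
```python
from h import *
b=shot("side","s8.png")[:,:,::-1][150:270,200:350]
a=shot("top","t8.png")[:,:,::-1]
cv2.imwrite("pics/c8.png",np.vstack([cv2.resize(b,(600,400)),cv2.resize(a[150:300,200:425],(600,200))]))
```

```text
(no output)
```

View pics/c8.png

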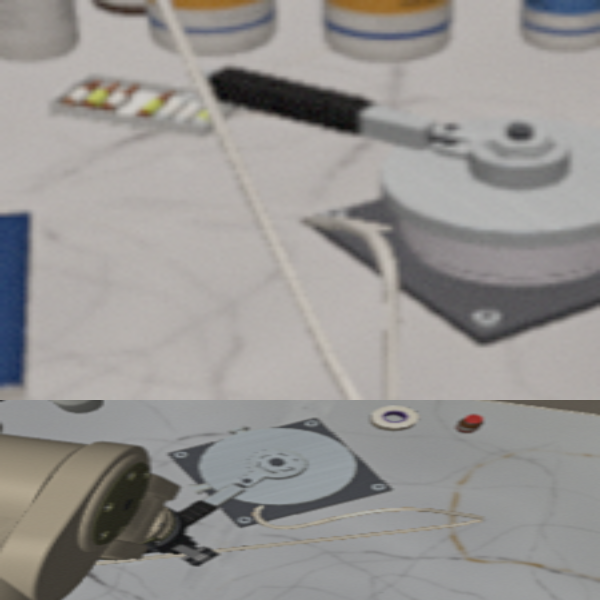

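The wrench is straight and flat on the lid with its ring on the nut. The bystanders are undisturbed and the gripper is clear.

```bash
python3 -c "
from workcell import order;print(order.hand_in())"
```

```text
the job is handed in; nothing more can be done
None
```

The job is handed in: the nut was tightened until the wrench handle broke over short of its stop, then eased off. The wrench now lies straight on the lid with its ring on the nut, and the plaster roll, vial and ampoule tray were not disturbed.

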